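# Wedge up the setter's work board

### The arm

A 6-joint arm with a two-finger parallel gripper is mounted at the origin on the work surface. World frame = base frame: x ahead of the robot, y to its left, z up, the work surface at z = 0. Lengths are in m, angles in rad, forces in N, time in s.
With the tool pointing down it reaches from about 0.35 to 0.775 m from the base axis. Payload 5.5 kg.
Tool frame: the origin (TCP) lies between the finger pads; the fingertips stand 19 mm ahead of it and the grasp point (between the pads) is the TCP; z points along the fingers, x is the direction in which the jaws open and shut, and the axes are right-handed (so a half turn about z gives the same grasp; the last joint's range is limited). The gripper opens to 85 mm and grips with 20 to 120 N. Pads are 22 mm wide; open, the fingers measure 114 mm over their backs; the gripper's body (76 mm by 85 mm) begins 54 mm behind the grasp point. The pads swing forward as they close: fully open they stand 13 mm farther back than shut.
Start: joints at [-1.455, 0.313, 0.046, 1.304, 0, 1.431], TCP at [0.145, -0.556, 0.25] pointing down, gripper open.
Joint ranges: [-2.76, 2.76], [-0.86, 1.69], [-1.03, 1.26], [-2.2, 2.34], [-1.47, 1.5], [-3.14, 3.14]. Speed limits (rad/s): [2.57, 2.57, 3.14, 3.14, 3.14, 3.14].

### API

Orientations are given as a unit quaternion [w, x, y, z].
In Python, from workcell import env gives the robot as it stands. The module is installed in compiled form; this text tells all that it offers.
- The arm moves only by the tool carry_out, never from a script. Its argument "steps" is a list of rows, each a list of 7 numbers: the gripper command: -1 is shut, 1 is fully open, values between are in proportion, then the shift along the tool's x, y, z in m, then the turn, a rotation vector about the tool's x, y, z in rad. A call has 1 to 20 rows; each row shifts and turns the commanded pose from where the row before left it, along the tool's axes as they then stand; what a row does not reach is not made up. A row lasts 1/8 s, in which the tool goes at most 62.5 mm and 10.7 degrees, less where a joint would pass 70% of its speed; a pose out of reach is approached as far as the arm can. A call with a gripper value outside its range is refused whole. The fingers move at their own pace and stop on an object; "grip_force" is the grip in N (left out, the last holds). Time passes only in rows, so rows that do not move let the fingers close. It gives the time, the measured TCP pose, the force and the opening at its end, in the units of the state.
- env.get_state(): the state, without advancing time (a new reading comes with each control period).
- env.read_camera(name): name is "side" or "top"; returns a dict with "color" (400x640x3 uint8, red, green, blue), "K" (3x3 intrinsics, pixels), "R" (3x3) and "t" (3): a world point X has camera coordinates R X + t. Camera axes: x right, y down, z forward; pixel columns grow to the right and rows downward; lengths in m; the calibration is good to about 2 mm. A picture is of the moment at which its call begins. There is no depth.
- env.hand_in(): hands the job in, once; it reports no verdict.
The state is a dict: "clock": time; "joint_pos": joint angles; "qvel": joint speeds; "tau": joint torques, N m; "tcp_pos": TCP position; "orientation": TCP orientation; "wrist_force": force on the tool from outside, world axes, zero at the start; "ft_torque": the same for the moment, N m; "finger_gap": finger opening in m.
Only numpy, scipy, OpenCV 4.12 (cv2) and the standard library are available. Lean on these libraries where they do the work, as an engineer would, in place of code of your own. Each camera call takes 0.05 s, during which the arm holds its last target. There are 200 camera calls.

### The job

Slide the tall wooden wedge, thin end first, under the free edge of the hinged work board until the brass pin on the board's side has risen level with the pointer tip of the little height gauge next to it. Leave the board resting on the wedge, with the wedge flat on the bench, and do not shift the gauge's pointer. The other, short wedge is too low for the job.

Things in the scene. Friction and masses are not known exactly. Their poses are not given: they have to be found in the camera images.
- wedge: Tall loose hardwood wedge, 40 mm wide (x), 190 long (y), 0.2 kg: a flat-topped tail block 40 long and 60 high, then the top slopes evenly down over 150 mm to a 5 mm high nose. Origin: centre of the tail block's underside; z up, y towards the nose, whose end is at y = +170. Grip the tail block across its 40 mm width. A similar short low wedge (90 x 30 x 20 mm) lies about as a bystander.
- board: Work board with a steel setting block, about 0.55 kg, lying by its weight; 150 mm wide (x), 200 from hinge to free edge. Origin: middle of the hinge axis, 20 mm over the bench; y from free edge to hinge. A rod of 5 mm radius along the free edge (y = -200), underside 14 mm over the bench when down, rides up the wedge, which goes in along +y at x = 0; feet at x = +-66 only. Mounting fixed.
- pin (a point): Outer end, on its axis, of the brass index pin (8 mm thick) that stands 25 mm out of the board's side, at x = +100, y = -165, z = 0 mm in the board's frame; 20 mm above the bench when the board is down. Lifting the free edge by L raises the pin by 0.825 L.
- mark (a point): Tip of the level pointer of the steel height gauge, which stands fixed beside the board on its +x side (post 82 mm high, at x = +100, y = -95 mm from the hinge's middle). Seen from above the pointer runs along the board's side to 10 mm from the pin's axis; its height, 34 to 50 mm above the bench, varies and is the one the pin should rise to. z up. The pointer is clamped on the post.
There are look-alikes about, which are no part of the job. What is shaped like the wedge but black or purple is not meant.

How it is judged:
At the end, for the whole second after the job is handed in: The board rests on the wedge with the pin's height within 6 mm of the pointer tip's (about 20 mm of wedge travel either way); the wedge lies flat on the bench (tilt under 0.1 rad), and both are at rest (z of pin in the frame of mark between -0.006 and 0.006 m and contact force between wedge and board above 0.4 N and angle between wedge's own z axis and vertical below 0.1 rad and height (world z) of wedge below 0.006 m and linear speed of each of wedge, board below 0.01 m/s); the robot touches nothing.
It fails at once if the gauge's pointer is shifted by more than 5 mm (distance of mark from where it was at the start of the episode above 0.005 m).
It also fails if it takes over 48 s, if anything falls off the work surface, if the arm or the gripper's body presses on something with over 40 N, if the wrist force passes 120 N, or if a joint passes its speed limit or range.

## Working session

There is one attempt and no reset: what is moved stays moved. The work goes in short steps, Python scripts to look and compute and a tool call to move; the robot and the scene stay as the last step left them, time stands still between calls to the robot, and variables do not carry over. Pictures are saved under pics/ and viewed, about 8 in all and at most 12, crops included, and the job is handed in when it is done.

Besides the shell and the picture viewer there is one more tool, called after "Emit:" by a JSON object that holds its "fn" and its "kwargs", one argument or row to a line. carry_out: Moves the arm, as the interface text tells. Its arguments: {"type":"object","properties":{"steps":{"type":"array","items":{"type":"array","items":{"type":"number"}}},"grip_force":{"type":"number"}},"required":["steps"]}

```bash
mkdir -p pics && cat > h.py <<'E'
import numpy as np, cv2
from workcell import env
def snap(n,f):
    c=env.read_camera(n); cv2.imwrite('pics/'+f,cv2.cvtColor(c['color'],cv2.COLOR_RGB2BGR)); np.savez(f'{n}.npz',**c); return c
def ray(c,u,v):
    d=c['R'].T@np.linalg.inv(c['K'])@np.array([u,v,1.]); return -c['R'].T@c['t'],d
def onz(c,u,v,z):
    o,d=ray(c,u,v); return o+d*(z-o[2])/d[2]
def proj(c,X):
    p=c['K']@(c['R']@np.array(X,float)+c['t']); return p[:2]/p[2]
def tri(c1,a,c2,b):
    o1,d1=ray(c1,*a);o2,d2=ray(c2,*b);s=np.linalg.lstsq(np.c_[d1,-d2],o2-o1,rcond=None)[0]
    p,q=o1+s[0]*d1,o2+s[1]*d2; return (p+q)/2,np.linalg.norm(p-q)
E
python3 - <<'E'
from h import *
for n in('top','side'):
    c=snap(n,n+'0.png'); print(n,-c['R'].T@c['t'],c['K'][0,0],c['R'].round(2).tolist())
s=env.get_state(); print(s['clock'],s['tcp_pos'],s['orientation'],s['finger_gap'])
E
```

```text
top [ 0.37228915 -0.05658048  1.5238113 ] 448.1086245308435 [[0.01, -1.0, 0.0], [-1.0, -0.01, -0.05], [0.05, -0.0, -1.0]]
side [0.07361958 1.13176386 1.23028843] 492.53486771415743 [[-0.95, -0.32, 0.01], [-0.22, 0.65, -0.73], [0.23, -0.69, -0.69]]
0.1 [ 0.14541515 -0.55585667  0.24947165] [-6.10964805e-04  7.91512706e-01 -6.11152119e-01 -5.92042937e-04] 0.08527677069828107
```

View pics/top0.png

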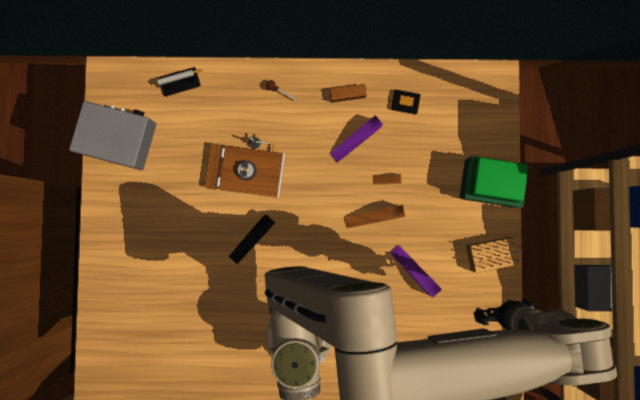

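View pics/side0.png

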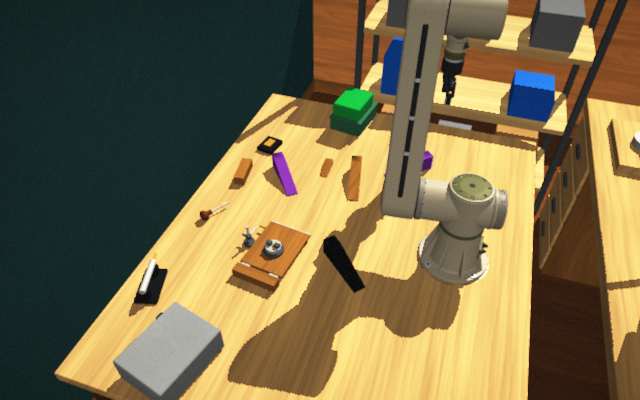

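```bash
python3 - <<'E'
import cv2
t=cv2.imread('pics/top0.png')[120:245,190:420]; s=cv2.imread('pics/side0.png')[140:300,220:380]
cv2.imwrite('pics/topc.png',cv2.resize(t,None,fx=3.4,fy=3.4,interpolation=cv2.INTER_CUBIC))
cv2.imwrite('pics/sidec.png',cv2.resize(s,None,fx=3.7,fy=3.7,interpolation=cv2.INTER_CUBIC))
E
```

```text
(no output)
```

View pics/topc.png

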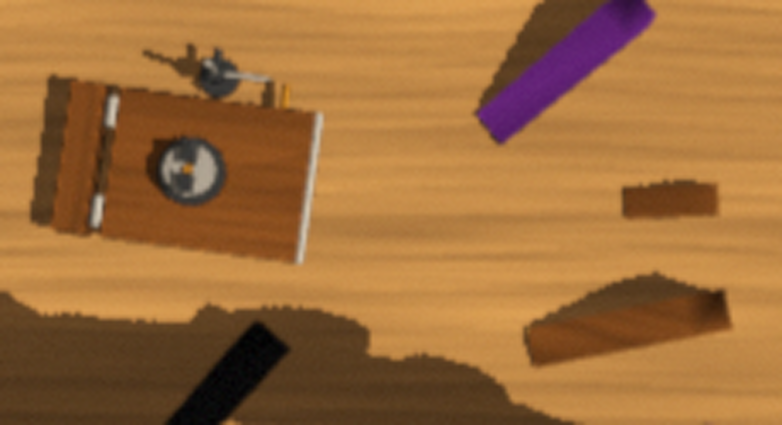

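View pics/sidec.png

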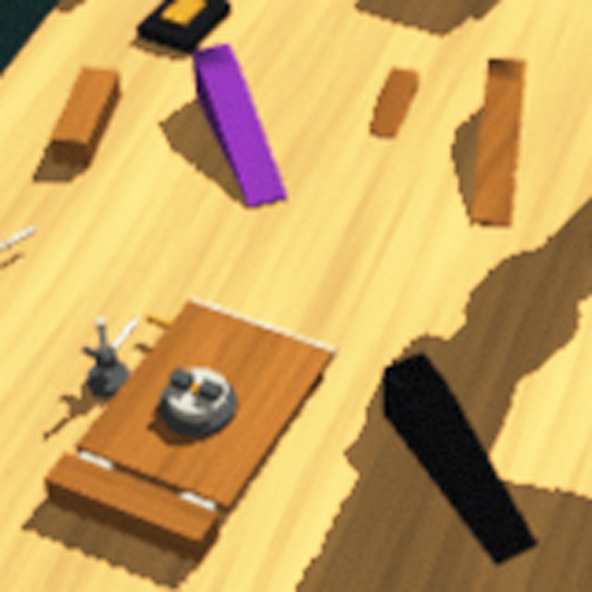

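Candidates in the top view: brown long bar (375,216), small brown bar (387,179), brown block (345,93), purple (357,139) and (415,271), black (252,240). Only (375,216) is wooden and about 190 mm long. Its shadow is widest at the right (-y) end, so that is the tail and the nose points at the board. The two crops confirm this. The board's free edge (white rod) is at top ≈(281,175), with the pin at ≈(274,147) and the pointer tip at ≈(269,143).

```bash
cat >> h.py <<'E'
def ld(n): return dict(np.load(f'{n}.npz'))
def quad(c,box):  # largest dark-brown wood blob in box, corners
    x0,y0,x1,y1=box; im=c['color'][y0:y1,x0:x1]; hsv=cv2.cvtColor(im,cv2.COLOR_RGB2HSV).astype(int)
    r,g=im[...,0].astype(int),im[...,1].astype(int)
    m=((hsv[...,0]<15)&(hsv[...,1]>140)&(r>50)).astype(np.uint8)
    m=cv2.morphologyEx(m,cv2.MORPH_OPEN,np.ones((2,2)))
    k=max(cv2.findContours(m,0,2)[0],key=cv2.contourArea)
    return k[:,0]+[x0,y0], cv2.boxPoints(cv2.minAreaRect(k))+[x0,y0], m
E
python3 - <<'E'
from h import *
T,S=ld('top'),ld('side')
for n,c,b in(('top',T,(335,195,415,236)),('side',S,(340,150,370,205))):
    k,q,m=quad(c,b); print(n,q.round(1).tolist(),m.sum()); 
    a=cv2.approxPolyDP(k.astype(np.int32),2.0,True)[:,0]; print(a.tolist())
# eye-picked from crops
tp=lambda u,v:((u+.5)/3.4-.5+190,(v+.5)/3.4-.5+120); sp=lambda u,v:((u+.5)/3.7-.5+220,(v+.5)/3.7-.5+140)
print('wedge nose',onz(T,*tp(525,326),.005),onz(T,*tp(535,365),.005),'tail',onz(T,*tp(722,290),.06),onz(T,*tp(730,328),.06))
print('edge',onz(T,*tp(319,113),.022),onz(T,*tp(299,264),.022))
print('hinge',onz(T,*tp(112,95),.022),onz(T,*tp(96,230),.022))
print('pin',onz(T,*tp(286,86),.02),'ptr',tri(T,tp(271,80),S,sp(135,320)), 'pin tri',tri(T,tp(286,86),S,sp(148,318)))
for n,c,(x0,y0,x1,y1) in(('t',T,(235,120,295,165)),('s',S,(235,215,295,260))):
    cv2.imwrite(f'pics/g{n}.png',cv2.cvtColor(cv2.resize(c['color'][y0:y1,x0:x1],None,fx=10,fy=10,interpolation=cv2.INTER_NEAREST),cv2.COLOR_RGB2BGR))
a,b=[cv2.resize(cv2.imread(f'pics/g{n}.png'),(400,300),interpolation=cv2.INTER_NEAREST) for n in'ts']
cv2.imwrite('pics/g.png',np.hstack([a,b]))
E
```

```text
top [[344.9, 216.0], [403.0, 204.7], [405.4, 217.2], [347.3, 228.5]] 708
[[405, 215], [402, 207], [391, 207], [349, 216], [347, 227], [401, 218]]
side [[353.0, 158.0], [359.0, 158.0], [359.0, 163.0], [353.0, 163.0]] 48
[[354, 163], [359, 158], [353, 158]]
wedge nose [ 0.40118737 -0.14799952  0.005     ] [ 0.36246576 -0.1581506   0.005     ] tail [ 0.43629257 -0.33396971  0.06      ] [ 0.39982346 -0.34160197  0.06      ]
edge [0.61049625 0.05852774 0.022     ] [0.46024222 0.07648035 0.022     ]
hinge [0.62679702 0.26424905 0.022     ] [0.49226487 0.27753163 0.022     ]
pin [0.63757666 0.09182168 0.02      ] ptr (array([0.64566478, 0.10699193, 0.03063979]), np.float64(0.008473676579271673)) pin tri (array([0.64075382, 0.09278126, 0.02115246]), np.float64(0.006958654357179752))
```

View pics/g.png

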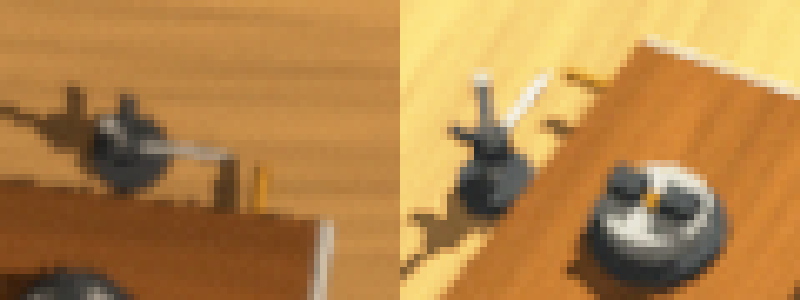

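```bash
python3 - <<'E'
from h import *
T,S=ld('top'),ld('side')
pt,ps=(273.8,144.3),(259.4,225.3); mt,ms=(268.7,142.7),(257.0,225.4)
print('pin',tri(T,pt,S,ps)); print('mark',tri(T,mt,S,ms))
pin=np.array([.6385,.0905,.02]); dT=np.array(pt)-proj(T,pin); dS=np.array(ps)-proj(S,pin); print('bias',dT,dS)
print('mark corr',tri(T,mt-dT,S,ms-dS))
yd=np.array([.119,.993,0]);P=pin+yd*.01
for z in(.034,.038,.042,.046,.05): print(z,proj(T,P+[0,0,z-.02])+dT,proj(S,P+[0,0,z-.02])+dS)
E
```

```text
pin (array([0.64229581, 0.09245698, 0.02181088]), np.float64(0.005875336359113656))
mark (array([0.64403136, 0.10787815, 0.03606817]), np.float64(0.003850140565244123))
bias [-0.35910663 -0.37341342] [-2.16011578 -0.37214739]
mark corr (array([0.64027727, 0.10595605, 0.03431251]), np.float64(0.001949289100927384))
0.034 [270.44188512 143.18599344] [257.5484377 224.3408835]
0.038 [270.31860623 142.97179066] [257.44889764 223.51414635]
0.042 [270.19466779 142.75644189] [257.34902665 222.68466075]
0.046 [270.0700645 142.5399379] [257.24882311 221.85241299]
0.05 [269.94479099 142.32226939] [257.14828532 221.01738924]
```

Mark height is about 35 mm, so the pin needs to rise about 15 mm. The wedge origin is about (0.414,-0.319) with yaw +0.19, and the board yaw is about -0.12. First I turn the gripper and move above the tail.

Emit:
{"fn": "carry_out", "kwargs": {
  "steps": [
    [1,0,0,0,0,0,-0.168],
    [1,0,0,0,0,0,-0.168],
    [1,0,0,0,0,0,-0.168],
    [1,0,0,0,0,0,-0.168],
    [1,0,0,0,0,0,-0.168],
    [1,0,0,0,0,0,-0.168],
    [1,0,0,0,0,0,-0.168],
    [1,0,0,0,0,0,-0.168],
    [1,0,0,0,0,0,-0.168],
    [1,0.031,-0.018,0,0,0,0],
    [1,0.031,-0.018,0,0,0,0],
    [1,0.031,-0.018,0,0,0,0],
    [1,0.031,-0.018,0,0,0,0],
    [1,0.031,-0.018,0,0,0,0],
    [1,0.031,-0.018,0,0,0,0],
    [1,0.031,-0.018,0,0,0,0],
    [1,0.031,-0.018,0,0,0,0],
    [1,0.031,-0.018,0,0,0,0],
    [1,0.031,-0.018,0,0,0,0]
  ]
}}

```text
clock: 2.48
tcp_pos: [0.4149, -0.3181, 0.2499]
orientation: [-0.0, 0.995, 0.098, -0.0]
wrist_force: [0.7, -0.4, 0.3]
finger_gap: 0.0859
```

Emit:
{"fn": "carry_out", "kwargs": {
  "steps": [
    [1,0,0,0.035,0,0,0],
    [1,0,0,0.035,0,0,0],
    [1,0,0,0.035,0,0,0],
    [1,0,0,0.035,0,0,0],
    [1,0,0,0.025,0,0,0],
    [1,0,0,0.02,0,0,0],
    [1,0,0,0.015,0,0,0],
    [1,0,0,0.01,0,0,0],
    [1,0,0,0,0,0,0]
  ],
  "grip_force": 40
}}

```text
clock: 3.6
tcp_pos: [0.414, -0.3189, 0.0398]
orientation: [-0.0, 0.995, 0.098, -0.0]
wrist_force: [-0.4, -0.7, 0.2]
finger_gap: 0.0855
```

```bash
python3 - <<'E'
from h import *
c=snap('side','s1.png'); t=snap('top','t1.png')
f=lambda c,x0,y0,x1,y1:cv2.cvtColor(cv2.resize(c['color'][y0:y1,x0:x1],(400,400),interpolation=cv2.INTER_CUBIC),cv2.COLOR_RGB2BGR)
cv2.imwrite('pics/b1.png',np.hstack([f(t,320,165,430,275),f(c,300,110,410,220)]))
print(env.get_state()['tcp_pos'])
E
```

```text
[ 0.41456023 -0.31946061  0.0407803 ]
```

View pics/b1.png

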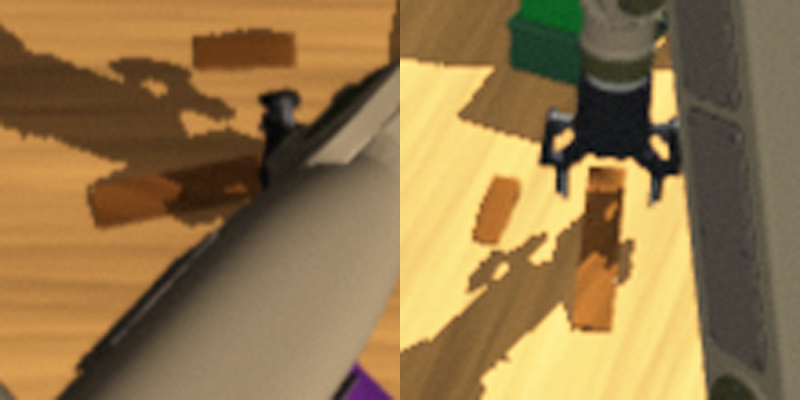

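The fingers straddle the tail block, which sits between them in the side panel at ≈(605,180), and nothing is touching. Now close and lift slightly.

Emit:
{"fn": "carry_out", "kwargs": {
  "steps": [
    [-1,0,0,0,0,0,0],
    [-1,0,0,0,0,0,0],
    [-1,0,0,0,0,0,0],
    [-1,0,0,0,0,0,0],
    [-1,0,0,0,0,0,0],
    [-1,0,0,0,0,0,0],
    [-1,0,0,-0.02,0,0,0],
    [-1,0,0,-0.03,0,0,0],
    [-1,0,0,0,0,0,0]
  ],
  "grip_force": 60
}}

```text
clock: 4.82
tcp_pos: [0.4152, -0.3202, 0.0918]
orientation: [0.001, 0.995, 0.098, 0.001]
wrist_force: [0.3, -0.7, -2.1]
finger_gap: 0.0393
```

Emit:
{"fn": "carry_out", "kwargs": {
  "steps": [
    [-1,0,0,0,0,0,0.1],
    [-1,0,0,0,0,0,0.112],
    [-1,0,0,0,0,0,0.1],
    [-1,0.012,-0.033,0,0,0,0],
    [-1,0.012,-0.033,0,0,0,0],
    [-1,0.012,-0.033,0,0,0,0],
    [-1,0.012,-0.033,0,0,0,0],
    [-1,0.012,-0.033,0,0,0,0],
    [-1,0.012,-0.033,0,0,0,0],
    [-1,0,0,0,0,0,0],
    [-1,0,0,0.025,0,0,0],
    [-1,0,0,0.015,0,0,0],
    [-1,0,0,0.005,0,0,0],
    [-1,0,0,0,0,0,0]
  ]
}}

```text
clock: 6.58
tcp_pos: [0.5081, -0.131, 0.0449]
orientation: [-0.0, 0.998, -0.058, -0.0]
wrist_force: [0.1, 0.1, -1.9]
finger_gap: 0.0395
```

```bash
python3 - <<'E'
from h import *
c=snap('side','s2.png'); t=snap('top','t2.png')
f=lambda c,x0,y0,x1,y1:cv2.cvtColor(cv2.resize(c['color'][y0:y1,x0:x1],(400,400),interpolation=cv2.INTER_CUBIC),cv2.COLOR_RGB2BGR)
cv2.imwrite('pics/b2.png',np.hstack([f(t,250,110,370,230),f(c,230,130,350,250)]))
s=env.get_state();print(s['tcp_pos'],s['orientation'],s['wrist_force'])
E
```

```text
[ 0.50882759 -0.13116951  0.04574337] [ 2.11752690e-04  9.98334773e-01 -5.76845253e-02  3.61717590e-04] [-0.56287435  0.14093673 -1.59482022]
```

View pics/b2.png

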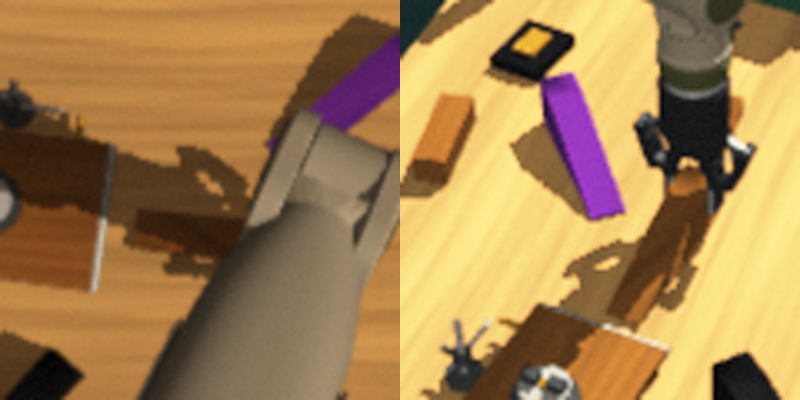

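The wedge is seated in the grip. Its nose is at top ≈(290,178), i.e. world ≈(0.529,0.036), 30 mm before the rod and aligned with the board within about 3 mm. Next I lower it to the bench and slide it in.

Emit:
{"fn": "carry_out", "kwargs": {
  "steps": [
    [-1,0.002,0,0.003,0,0,0],
    [-1,0,0,0.002,0,0,0],
    [-1,0,0,0,0,0,0],
    [-1,0,-0.01,0,0,0,0],
    [-1,0,-0.01,0,0,0,0],
    [-1,0,-0.01,0,0,0,0],
    [-1,0,-0.008,0,0,0,0],
    [-1,0,-0.008,0,0,0,0],
    [-1,0,-0.008,0,0,0,0],
    [-1,0,-0.008,0,0,0,0],
    [-1,0,-0.008,0,0,0,0],
    [-1,0,-0.008,0,0,0,0],
    [-1,0,-0.007,0,0,0,0],
    [-1,0,0,0,0,0,0]
  ]
}}

```text
clock: 8.43
tcp_pos: [0.521, -0.0468, 0.041]
orientation: [0.001, 0.998, -0.058, 0.001]
wrist_force: [-1.0, -6.2, 5.8]
finger_gap: 0.0398
```

```bash
python3 - <<'E'
from h import *
c=snap('side','s3.png'); t=snap('top','t3.png')
f=lambda c,x0,y0,x1,y1:cv2.cvtColor(cv2.resize(c['color'][y0:y1,x0:x1],(400,400),interpolation=cv2.INTER_CUBIC),cv2.COLOR_RGB2BGR)
cv2.imwrite('pics/b3.png',np.hstack([f(t,235,115,295,175),f(c,235,205,295,265)]))
s=env.get_state();print(s['tcp_pos'],s['orientation'],s['wrist_force'])
E
```

```text
[ 0.5210154  -0.04683369  0.04099921] [ 1.08381557e-03  9.98340238e-01 -5.75750732e-02  8.39586746e-04] [-0.81298726 -4.68605948  5.34964446]
```

View pics/b3.png

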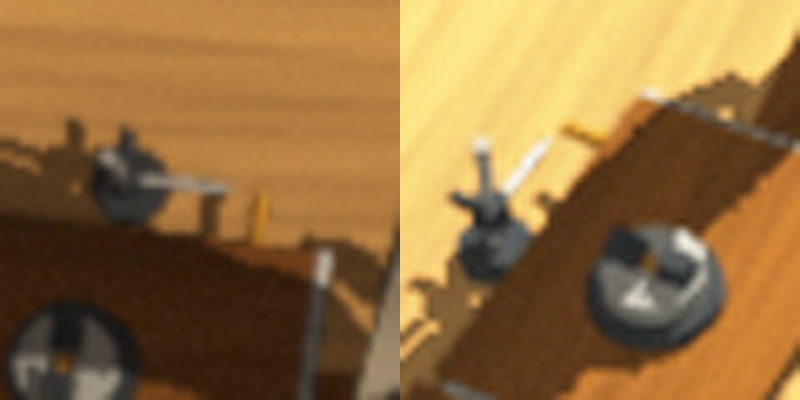

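The pin has risen about 8.5 mm (side pin tip (259.0,223.6), was (259.4,225.3)), and the model gives 9.4 mm. The pointer tip is at (256.7,225.5), about 34–35 mm high and unmoved. That leaves about 5.5–6 mm of pin rise, so I push 18 mm more, then release and retreat upward.

Emit:
{"fn": "carry_out", "kwargs": {
  "steps": [
    [-1,0,-0.006,0,0,0,0],
    [-1,0,-0.006,0,0,0,0],
    [-1,0,-0.006,0,0,0,0],
    [-1,0,0,0,0,0,0],
    [0.2,0,0,0,0,0,0],
    [0.4,0,0,0,0,0,0],
    [0.5,0,0,0,0,0,0],
    [0.5,0,0,0,0,0,0],
    [0.5,0,0,-0.02,0,0,0],
    [0.5,0,0,-0.03,0,0,0],
    [0.5,0,0,-0.03,0,0,0],
    [0.5,0,0.02,-0.04,0,0,0],
    [0.5,0,0.05,-0.02,0,0,0],
    [0.5,0,0.05,-0.02,0,0,0],
    [0.5,0,0.05,0,0,0,0],
    [0.5,0,0.05,0,0,0,0],
    [0.5,0,0,0,0,0,0]
  ]
}}

```text
clock: 10.65
tcp_pos: [0.4967, -0.2505, 0.2]
orientation: [0.0, 0.998, -0.06, 0.0]
wrist_force: [0.1, -0.3, -0.3]
finger_gap: 0.0642
```

```bash
python3 - <<'E'
from h import *
c=snap('side','s4.png'); t=snap('top','t4.png')
f=lambda c,x0,y0,x1,y1,h=400:cv2.cvtColor(cv2.resize(c['color'][y0:y1,x0:x1],(400,h),interpolation=cv2.INTER_CUBIC),cv2.COLOR_RGB2BGR)
a=np.hstack([f(t,235,115,295,150,233),f(c,235,205,295,240,233)]); b=np.hstack([f(t,235,115,345,210,345),f(c,230,160,340,255,345)])
cv2.imwrite('pics/b4.png',np.vstack([a,b]))
s=env.get_state();print(s['tcp_pos'],s['wrist_force'])
E
```

```text
[ 0.49665118 -0.24731469  0.19995333] [-0.59920077  0.91388205  0.48348088]
```

View pics/b4.png

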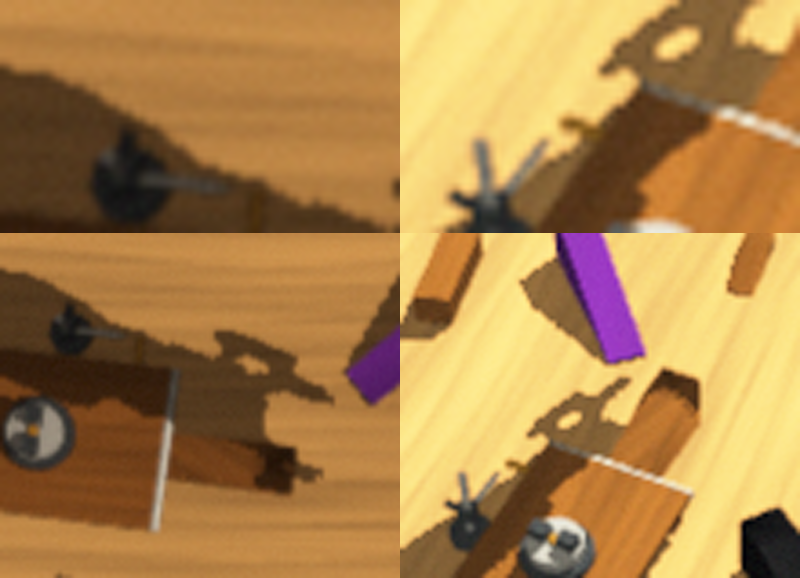

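Released: the wedge lies under the board, which rests on it. In the side view the pin tip is at ≈(258.7,222.8) and the pointer tip at ≈(256.7,225.7), close to level. I move the arm back to clear its shadow for a sharper check.

Emit:
{"fn": "carry_out", "kwargs": {
  "steps": [
    [0.5,-0.03,0.04,-0.01,0,0,0],
    [0.5,-0.03,0.04,-0.01,0,0,0],
    [0.5,-0.03,0.04,-0.01,0,0,0],
    [0.5,-0.03,0.04,-0.01,0,0,0],
    [0.5,-0.03,0.04,-0.01,0,0,0],
    [0.5,-0.03,0.04,0,0,0,0],
    [0.5,-0.03,0.03,0,0,0,0],
    [0.5,0,0,0,0,0,0]
  ]
}}

```text
clock: 11.75
tcp_pos: [0.2565, -0.4918, 0.25]
orientation: [-0.0, 0.998, -0.059, -0.0]
wrist_force: [0.4, 1.0, 1.2]
finger_gap: 0.0642
```

```bash
python3 - <<'E'
from h import *
c=snap('side','s5.png'); t=snap('top','t5.png')
f=lambda c,x0,y0,x1,y1:cv2.cvtColor(cv2.resize(c['color'][y0:y1,x0:x1],(400,400),interpolation=cv2.INTER_NEAREST),cv2.COLOR_RGB2BGR)
cv2.imwrite('pics/b5.png',np.hstack([f(t,250,125,290,165),f(c,240,212,280,252)]))
s=env.get_state();print(s['tcp_pos'],s['wrist_force'])
for px in((317,174.5),(315.5,186.5)): print('tail',onz(t,*px,.06))
E
```

```text
[ 0.25812188 -0.49022964  0.25015183] [0.30345172 0.11875698 0.60089155]
tail [ 0.53397672 -0.05522926  0.06      ]
tail [ 0.49445344 -0.05063729  0.06      ]
```

View pics/b5.png

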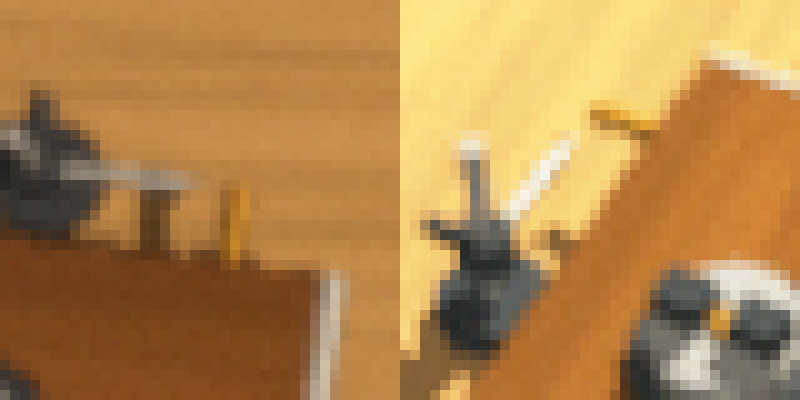

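```bash
python3 - <<'E'
from h import *
T,S=ld('top'),ld('side')
dT=np.array([-.36,-.37]);dS=np.array([-2.16,-.37])
for n,a,b in(('pin',(273.5,143.0),(258.7,222.7)),('mark',(268.8,142.8),(257.0,225.5))): print(n,tri(T,np.array(a)-dT,S,np.array(b)-dS))
E
```

```text
pin (array([0.64047134, 0.0902963 , 0.03191752]), np.float64(0.0006519606374419235))
mark (array([0.64025093, 0.10574419, 0.03359803]), np.float64(0.001604248501097392))
```

The pin tip comes out at about 32–34 mm and the pointer tip at about 34 mm, level within about 2 mm. The tail edge in the top view puts the wedge where expected, and the arm is clear.

```bash
python3 -c "
from workcell import env
print(env.hand_in(), env.get_state()['clock'])"
```

```text
the job is handed in; nothing more can be done
the job is handed in; nothing more can be done
```

I gripped the tall wooden wedge by its tail block, lined it up with the board and slid it nose first under the free edge. I then released it, backed the arm away and handed in. The clock read 11.75 s at the last move; `hand_in` gave no verdict.

**Pin height:** triangulation from the two cameras puts the pin at about 31.9 mm and the pointer tip at about 33.6 mm, so the pin is roughly 2 mm low, within the 6 mm allowed.

**Where the checks disagreed:**
- From the wedge's travel, the pin should be at 33.4–34.8 mm.
- The side view alone has the pin level with or slightly above the pointer.
- The pointer's height itself is only good to about 3 mm, because the tip spans barely a pixel.
- The wedge's tail edge in the top view was about 6–7 mm off its expected place, mostly sideways.

**Pointer and wedge:** the pointer tip showed no visible shift in the pictures. The wedge looked flat, with the board resting on it. I judged both by eye, and could not measure the contact force between wedge and board.

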